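Extend the instrument stand with a clamped rod

TASK

The short instrument stand is to get an extension rod. Drop the loose white flanged sleeve into the empty eye of the upper clamp, flange up and fully seated, then take the long steel rod from the rack and thread it down through that sleeve and on through the sleeve already fitted in the lower clamp, until about 25 mm of it stands out below the lower clamp. Finish still holding the rod there, upright and clear of the stand's base, so that I can tighten the thumbscrews, and leave everything else on the bench where it is.

Things in the scene. Friction and masses are not known exactly. Their poses are not given: they have to be found in the camera images.
- stand: Low stand, fixed: cream base plate 12 mm thick (x -68 to 122, y +-65 mm), 16 mm steel column at x = 72 mm (top 155 mm above the bench), carrying two blue clamps with eyes, one above the other. Origin on the bench under the eyes' common vertical axis, z up. Eyes: rings 46 mm across, 25 mm thick; a black thumbscrew sticks out of each to x = -46 mm, below the eye's top face.
- upper_seat (a point): Centre of the mouth of the empty upper eye, on its flat top face, 140 mm above the bench. The hole is 27.5 mm in diameter (mouth chamfered to 32 mm) and goes right through (25 mm). Axes as the stand's, z up.
- lower_exit (a point): Centre of the underside of the lower eye, 55 mm above the bench, 43 mm above the base plate, straight below upper_seat. This eye has a white sleeve fitted: bore 15 mm, its mouth chamfered to 21 mm at the flange's top, 90 mm above the bench. Axes as the stand's, z up.
- sleeve: Loose white plastic sleeve, about 30 g, standing flange up on the bench: spigot 24 mm in diameter, 20 mm long, end chamfered; flange on top 40 mm in diameter, 10 mm thick; 30 mm high in all; bore 15 mm right through, mouth chamfered to 21 mm in the flange. Origin at the centre of the spigot's end, z towards the flange. When seated its origin is 20 mm below upper_seat.
- rod: Long bright steel rod, 12 mm in diameter, 170 mm long, about 150 g, lower end chamfered to 9 mm over 3 mm. It stands upright in one of the rack's three holes (not always the same), lower end 8 mm and top 178 mm above the bench. Origin at the centre of its lower end, z up along it.
- rack: Grey plastic rod rack, fixed to the bench, 170 x 60 x 50 mm, with three holes 13.5 mm wide and 42 mm deep at x = -55, 0 and 55 mm along its length. Origin at the centre of its underside, x along its length, z up.
- plug: Orange blanking plug, loose on the bench, of the sleeve's shape and size (flange 40 mm, 30 mm high) but without a bore. Not needed. Origin at the centre of its underside.
- brass_rod: Short brass rod in the rack, 12 mm in diameter, 100 mm long (top 108 mm above the bench). Not needed. Origin at its lower end.
- black_rod: Short black rod in the rack, 12 mm in diameter, 115 mm long (top 123 mm above the bench). Not needed. Origin at its lower end.
- mount: Green round specimen mount with a steel centre, 30 mm in diameter, 18 mm high, loose on the bench near the robot. Not needed. Origin at the centre of its underside.
- beaker: Small glass beaker, 50 mm across, 62 mm high, loose. Not needed. Origin at the centre of its underside.
- dish: Glass dish, 90 mm across, 15 mm high, loose. Not needed. Origin at the centre of its underside.
- driver: Screwdriver lying on the bench at the right. Not needed. Origin on its underside, x from handle to tip.

How it is judged:
On the way, in this order (a step that is already met when the one before it is completed fails the run):
1. the white sleeve sits flange up, fully seated in the upper clamp's eye, and is let go (horizontal distance between sleeve and upper_seat below 0.004 m and z of sleeve in the frame of upper_seat between -0.0225 and -0.018 m and angle between sleeve's own z axis and vertical below 0.08 rad and contact force between the fingers and sleeve below 0.1 N), for 0.2 s.
2. the steel rod's end has entered the upper eye from above (horizontal distance between rod and upper_seat below 0.005 m and z of rod in the frame of upper_seat between -0.05 and 0.004 m and angle between rod's own z axis and vertical below 0.1 rad), for 0.05 s.
At the end, for the whole second after the job is handed in: Sleeve flange up in the upper eye: within 4 mm of its axis, seated within 2 mm, upright within 0.08 rad. Rod through both sleeves, its lower end 12 to 38 mm below the lower clamp (clear of the base), within 6 mm of the axis, upright within 0.06 rad, still, gripped with over 3 N (horizontal distance between sleeve and upper_seat below 0.004 m and z of sleeve in the frame of upper_seat between -0.0225 and -0.018 m and angle between sleeve's own z axis and vertical below 0.08 rad and z of rod in the frame of lower_exit between -0.038 and -0.012 m and horizontal distance between rod and lower_exit below 0.006 m and angle between rod's own z axis and vertical below 0.06 rad and contact force between the fingers and rod above 3 N and linear speed of rod below 0.02 m/s); the arm keeps its last pose, push and grip.
It fails at once if a bystander (plug, short rods, mount, beaker, dish, screwdriver) is moved over 30 mm (distance of any of plug, brass_rod, black_rod, mount, beaker, dish, driver from where it was at the start of the episode above 0.03 m).
It also fails if it takes over 72 s, if anything falls off the work surface, if the arm or the gripper's body presses on something with over 40 N, if the wrist force passes 120 N, or if a joint passes its speed limit or range.

ROBOT

A 7-joint arm with a two-finger parallel gripper is mounted at the origin on the work surface. World frame = base frame: x ahead of the robot, y to its left, z up, the work surface at z = 0. Lengths are in m, angles in rad, forces in N, time in s.
With the tool pointing down it reaches from about 0.425 to 0.875 m from the base axis. Payload 4.7 kg.
Tool frame: the origin (TCP) lies midway between the tips of the shut fingers; the grasp point (between the pads) lies 19 mm behind it; z points along the fingers, y is the line along which they close (so a half turn about z gives the same grasp; the last joint's range is limited). The gripper opens to 87 mm and grips with 3 to 60 N. Pads are 19 mm wide; open, the fingers measure 117 mm over their backs; the gripper's body (75 mm by 190 mm) begins 51 mm behind the grasp point.
Start: joints at [1.287, 0.321, -0.07, 1.45, 0.023, 1.371, -0.057], TCP at [0.191, -0.621, 0.223] pointing down, gripper open.
Joint ranges: [-2.86, 2.86], [-0.3, 2.09], [-1.38, 1.24], [0.06, 2.45], [-1.56, 4.7], [0.09, 2.05], [-2.69, 2.69]. Speed limits (rad/s): [2.57, 2.57, 3.14, 3.14, 3.14, 3.14, 3.14].

INTERFACE

Orientations are given as a rotation vector (axis times angle).
In Python, from bench import monitor, cams, workorder gives the robot as it stands.
- The arm moves only by the tool move_arm, never from a script. Its arguments are lists of equal length, an entry for each row: "slide": the shift along the tool's x, y, z in cm, a list of three; "roll": the turn about the tool's z in rad. In form: {"slide": [[dx, dy, dz], ...], "roll": [roll, ...]}. A call has 1 to 20 rows; each row is the pose to reach, as a shift and turn from the pose commanded when the call began, along the tool's axes at that moment; what a row does not reach only later rows make up. A row lasts 1/10 s, in which the tool goes at most 50 mm and 8.59 degrees, less where a joint would pass 70% of its speed; a pose out of reach is approached as far as the arm can. A call with a gripper value outside its range is refused whole. "gripper" is the finger opening in cm, from 0 to 8.7, set as the call begins (left out, the last holds). The fingers move at their own pace and stop on an object; "squeeze" is the grip in N (left out, the last holds). Time passes only in rows, so rows that repeat a pose let the fingers close. It gives the time, the measured TCP pose, the force, the opening and the grip force at its end, in the units of the state.
- monitor.get_state(): the state, without advancing time (a new reading comes with each control period).
- cams.get_image(name): name is "side" or "top"; returns the picture (480x640x3 uint8, red, green, blue); there is no depth.
- cams.get_calibration(name): a dict with "mtx" (3x3 intrinsics, pixels), "R" (3x3) and "t" (3): a world point X has camera coordinates R X + t. Camera axes: x right, y down, z forward; pixel columns grow to the right and rows downward; lengths in m; the calibration is good to about 2 mm. A picture is of the moment at which its call begins. get_calibration takes no time and is no camera call.
- workorder.close_job(): hands the job in; it is judged then, once.
The state is a dict: "time": time; "joint_positions": joint angles; "qd": joint speeds; "joint_torque": joint torques, N m; "position": TCP position; "tool_rot": TCP orientation; "ft_force": force on the tool from outside, world axes, zero at the start; "torque": the same for the moment, N m; "grip_width": opening from 0.0 (shut) to 1.0 (fully open); "grip_force": force on a finger pad.
Only numpy, scipy, OpenCV 4.12 (cv2) and the standard library are available. Lean on these libraries where they do the work, as an engineer would, in place of code of your own. Each camera call takes 0.05 s, during which the arm holds its last target. There are 200 camera calls.

## Working session

There is one attempt and no reset: what is moved stays moved. The work goes in short steps, Python scripts to look and compute and a tool call to move; the robot and the scene stay as the last step left them, time stands still between calls to the robot, and variables do not carry over. Pictures are saved under pics/ and viewed, at most 10 in all, crops included, and the job is handed in when it is done.

Besides the shell and the picture viewer there is one more tool, called after "Request:" as name(argument=value, ...), one argument or row to a line, values as JSON. move_arm: Moves the arm, as the interface text tells. Its arguments: {"type":"object","properties":{"slide":{"type":"array","items":{"type":"array","items":{"type":"number"}}},"roll":{"type":"array","items":{"type":"number"}},"gripper":{"type":"number"},"squeeze":{"type":"number"}},"required":["slide","roll"]}

```bash
ls && mkdir -p pics && python3 - <<'E'
from bench import monitor, cams
import cv2, numpy as np
np.set_printoptions(precision=4,suppress=True)
for n in("side","top"):
    im=cams.get_image(n); cv2.imwrite(f"pics/{n}0.png",im[...,::-1])
    c=cams.get_calibration(n); R=np.array(c["R"]);t=np.array(c["t"])
    print(n,c["mtx"],R,t,"centre",-R.T@t)
s=monitor.get_state(); print(s)
E
```

```text
pics
side [[437.0409   0.     316.2048]
 [  0.     437.0409 240.0797]
 [  0.       0.       1.    ]] [[-0.9654 -0.2605  0.0125]
 [-0.1594  0.5514 -0.8189]
 [ 0.2065 -0.7925 -0.5739]] [0.5039 0.2078 0.7625] centre [0.3622 0.621  0.6014]
top [[474.911    0.     328.5153]
 [  0.     474.911  233.8532]
 [  0.       0.       1.    ]] [[-0.0026 -1.     -0.0034]
 [-0.9977  0.0028 -0.0677]
 [ 0.0677  0.0032 -0.9977]] [-0.0501  0.5571  1.205 ] centre [ 0.4741 -0.0555  1.2398]
{'time': 0.1, 'joint_positions': array([ 1.2871,  0.3217, -0.0701,  1.4515,  0.0226,  1.3708, -0.0569]), 'qd': array([ 0.0002, -0.0002,  0.0009, -0.0027, -0.001 ,  0.0004, -0.0014]), 'joint_torque': array([ -0.0003, -49.2572,  -0.406 , -31.3399,  -0.0643,   0.0395,
         0.0001]), 'position': array([ 0.1905, -0.6209,  0.2216]), 'tool_rot': array([-3.1052, -0.4659,  0.0005]), 'ft_force': array([ 0.2381,  0.1466, -0.064 ]), 'torque': array([-0.0021,  0.0166,  0.0103]), 'grip_force': 0.0, 'grip_width': 1.0006676990921144}
```

View pics/side0.png

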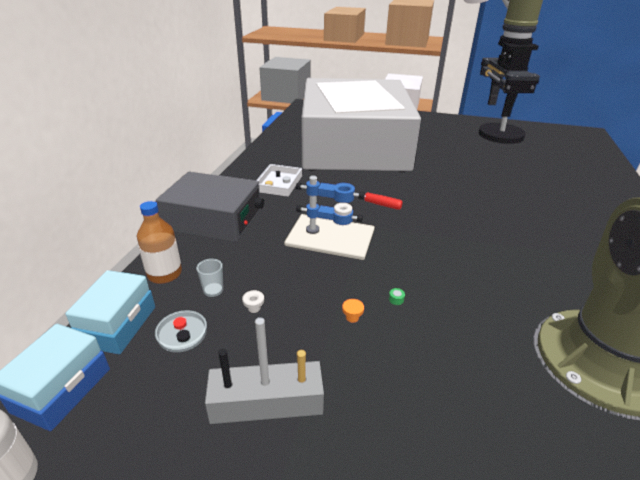

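View pics/top0.png

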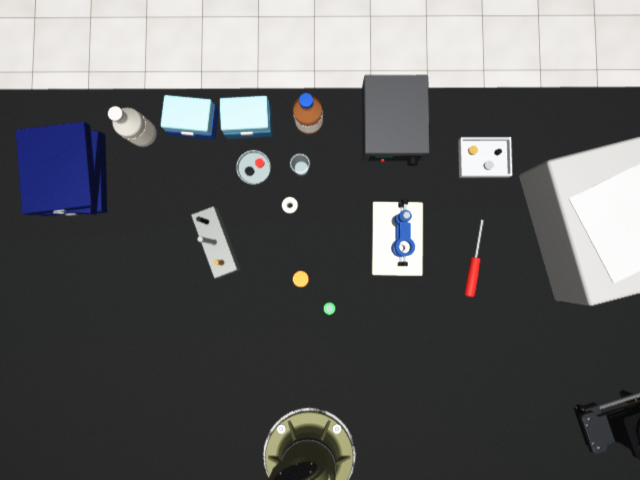

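Side view: the sleeve is at about (253,300), steel rod top at (261,321) in the middle rack hole, and upper eye at (345,190). Top view: the sleeve is at (290,205), rod tip at about (201,239), upper eye at (403,247), and plate at (373–423, 203–276).

```bash
cat > h.py <<'E'
import cv2, numpy as np
from bench import monitor, cams
np.set_printoptions(precision=4,suppress=True)
C={n:{k:np.array(v) for k,v in cams.get_calibration(n).items() if k in("mtx","R","t")} for n in("side","top")}
def ray(n,p):
    c=C[n]; o=-c["R"].T@c["t"]; d=c["R"].T@np.linalg.inv(c["mtx"])@[p[0],p[1],1]; return o,d/np.linalg.norm(d)
def plane(n,p,z):
    o,d=ray(n,p); return o+d*(z-o[2])/d[2]
def tri(ps,pt):
    o1,d1=ray("side",ps);o2,d2=ray("top",pt)
    s=np.linalg.lstsq(np.c_[d1,-d2],o2-o1,rcond=None)[0]
    a,b=o1+d1*s[0],o2+d2*s[1]; return (a+b)/2,np.linalg.norm(a-b)
def proj(n,X):
    c=C[n]; q=c["mtx"]@(c["R"]@np.array(X)+c["t"]); return q[:2]/q[2]
def blobs(im,lo,hi,box,amin=15):
    x0,y0,x1,y1=box; m=cv2.inRange(cv2.cvtColor(im,cv2.COLOR_RGB2HSV)[y0:y1,x0:x1],np.array(lo),np.array(hi))
    cs,_=cv2.findContours(m,cv2.RETR_EXTERNAL,cv2.CHAIN_APPROX_NONE)
    return [c+[x0,y0] for c in cs if cv2.contourArea(c)>=amin]
E
python3 - <<'E'
from h import *
S=cv2.imread("pics/side0.png")[...,::-1].copy();T=cv2.imread("pics/top0.png")[...,::-1].copy()
def show(l,n,cs,z):
    for c in cs:
        e=cv2.fitEllipse(c); print(l,n,cv2.boundingRect(c),"ell",np.array(e[0]),np.array(e[1]),plane(n,e[0],z))
W=([0,0,110],[179,60,255])
show("sleeve","side",blobs(S,*W,(235,285,272,320)),.03)
show("sleeve","top",blobs(T,*W,(275,192,304,220)),.03)
pl=blobs(T,[0,0,150],[40,80,255],(365,195,430,283),500)
for c in pl:
    r=cv2.minAreaRect(c);b=cv2.boxPoints(r); print("plate",np.array([plane("top",p,.012) for p in b]))
show("eye","top",blobs(T,[100,100,40],[130,255,255],(385,195,420,270),30),.14)
show("eye","side",blobs(S,[100,100,40],[130,255,255],(295,175,375,235),30),.14)
print("rodpix",)
out=[]
for im,(x0,y0,x1,y1) in((T,(185,200,245,280)),(T,(380,225,425,270)),(S,(235,280,295,395)),(S,(325,175,370,230))):
    c=im[y0:y1,x0:x1]; out.append(cv2.resize(c,(400,300),interpolation=cv2.INTER_NEAREST))
cv2.imwrite("pics/crops.png",np.vstack([np.hstack(out[:2]),np.hstack(out[2:])])[...,::-1])
E
```

```text
sleeve side (242, 290, 23, 23) ell [252.9541 300.1136] [21.2435 22.1681] [0.6314 0.0572 0.03  ]
sleeve top (282, 197, 16, 17) ell [289.3787 204.6749] [15.4646 16.2179] [0.6315 0.0486 0.03  ]
plate [[ 0.6402 -0.1649  0.012 ]
 [ 0.6398 -0.2949  0.012 ]
 [ 0.4506 -0.2919  0.012 ]
 [ 0.4509 -0.1632  0.012 ]]
eye top (392, 210, 23, 47) ell [402.9577 236.4202] [20.0069 50.6475] [ 0.5423 -0.2246  0.14  ]
eye side (306, 204, 48, 21) ell [329.3581 213.4911] [15.2678 49.3859] [ 0.527  -0.1137  0.14  ]
eye side (306, 181, 49, 22) ell [333.4955 190.7871] [18.0586 56.6645] [ 0.5408 -0.2087  0.14  ]
rodpix
```

View pics/crops.png

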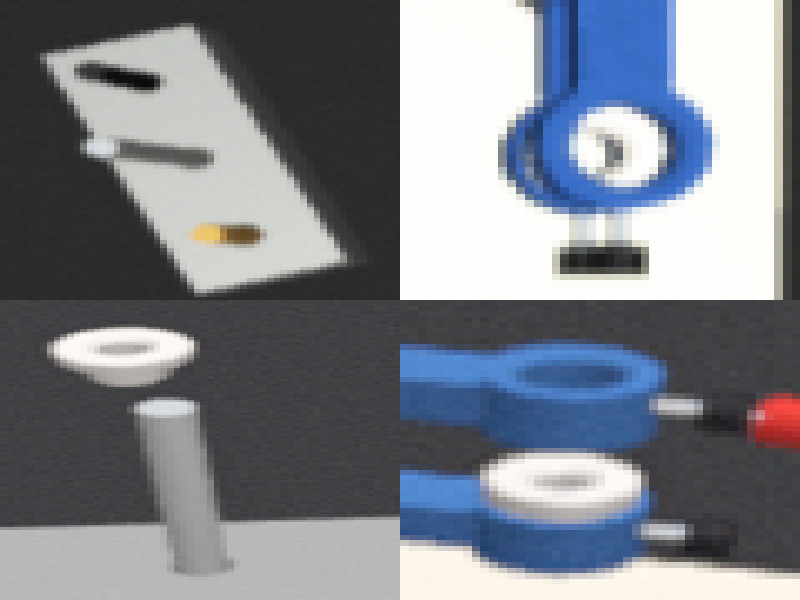

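The crops show the upper eye's hole near top (404.5,246.3) and side (344.2,188.1). The rod's top disc is at top (199.2,239) and side (259.4,320.5), and the sleeve's flange face at side (253,298.3).

```bash
python3 - <<'E'
from h import *
def both(l,ps,pt,z): print(l,"side",plane("side",ps,z)[:2],"top",plane("top",pt,z)[:2],"tri",*tri(ps,pt))
both("sleeve",(252.9,298.3),(289.4,204.7),.03)
both("eye",(344.2,188.1),(404.5,246.3),.14)
both("rodtop",(259.4,320.5),(199.2,239),.178)
both("rodhole",(264.5,382.4),(216.2,241),.05)
S=cv2.imread("pics/side0.png")[...,::-1].copy();T=cv2.imread("pics/top0.png")[...,::-1].copy()
for c in blobs(T,[0,0,110],[179,60,255],(185,200,245,280),500):
    print("rack",np.array([plane("top",p,.05)[:2] for p in cv2.boxPoints(cv2.minAreaRect(c))]))
for n,im,b in(("side",S,(325,175,370,200)),("top",T,(385,225,425,270))):
    pass
# lower sleeve flange, side view
for c in blobs(S,[0,0,150],[40,60,255],(328,202,360,216),30): 
    e=cv2.fitEllipse(c);print("lowsleeve",e,plane("side",e[0],.088))
for nm,lo,hi,b in(("plug",[5,120,80],[25,255,255],(285,265,316,292)),("mount",[50,80,40],[85,255,255],(315,298,345,320))):
    for c in blobs(T,lo,hi,b): e=cv2.fitEllipse(c);print(nm,plane("top",e[0],.02))
print("beaker",plane("top",(300,164),.03),"dish",plane("top",(253,167),.01))
from scipy.spatial.transform import Rotation as Ro
print(Ro.from_rotvec(monitor.get_state()["tool_rot"]).as_matrix())
E
```

```text
sleeve side [0.6334 0.0525] top [0.6314 0.0485] tri [0.6333 0.0493 0.027 ] 0.0030749252931523197
eye side [ 0.5209 -0.2275] top [ 0.5194 -0.2278] tri [ 0.5201 -0.2277  0.14  ] 0.00152422392119444
rodtop side [0.5386 0.2378] top [0.5354 0.2378] tri [0.5368 0.2381 0.1786] 0.0030501066735853745
rodhole side [0.5382 0.2398] top [0.5376 0.2304] tri [0.5396 0.2331 0.0407] 0.0030788293928283045
rack [[0.6032 0.3023]
 [0.627  0.239 ]
 [0.466  0.1768]
 [0.4427 0.2396]]
lowsleeve ((342.7171936035156, 208.09365844726562), (11.228903770446777, 16.944351196289062), 93.18614959716797) [ 0.5218 -0.228   0.088 ]
plug [0.4423 0.0212 0.02  ]
mount [ 0.3673 -0.0521  0.02  ]
beaker [0.737  0.0215 0.03  ] dish [0.7338 0.146  0.01  ]
[[ 0.956   0.2935 -0.0006]
 [ 0.2935 -0.956   0.0016]
 [-0.0001 -0.0017 -1.    ]]
```

Measurements agree to about 3 mm: sleeve (0.632,0.050), eye (0.519,-0.228), rod (0.536,0.238). The rack centre at (0.535,0.239) confirms the rod is in the middle hole. I'm moving above the sleeve and turning the fingers to close along world y.

Request:
move_arm(
  slide=[
    [3,-2.5,0],
    [7,-5.8,0],
    [11,-9.1,0],
    [15,-12.4,0],
    [19,-15.7,0],
    [23,-19,0],
    [27,-22.3,0],
    [31,-25.6,0],
    [35,-28.9,0],
    [39,-32.2,0],
    [43,-35.5,0],
    [47,-38.8,0],
    [51,-42.2,0],
    [55,-45.5,0],
    [58,-48,0],
    [60,-49.7,0],
    [61.8,-51.2,0],
    [61.8,-51.2,0],
    [61.8,-51.2,0],
    [61.8,-51.2,0],
  ],
  roll=[0.02,0.04,0.06,0.08,0.1,0.12,0.14,0.16,0.18,0.2,0.22,0.24,0.26,0.28,0.3,0.3,0.3,0.3,0.3,0.3],
  gripper=6.5,
)

```text
time: 2.1
position: [0.6308, 0.0474, 0.2222]
tool_rot: [3.14, -0.007, -0.001]
ft_force: [0.5, 0.1, 0.0]
grip_width: 0.746
grip_force: 0.0
```

Request:
move_arm(
  slide=[
    [0,0,4],
    [0.1,-0.2,8],
    [0.1,-0.2,12],
    [0.1,-0.2,15],
    [0.1,-0.2,17.2],
    [0.1,-0.2,17.2],
    [0.1,-0.2,17.2],
  ],
  roll=[0,0,0,0,0,0,0],
)

```text
time: 2.8
position: [0.6323, 0.0499, 0.0511]
tool_rot: [3.141, -0.006, 0.0]
ft_force: [-0.4, 0.6, 0.7]
grip_width: 0.748
grip_force: 0.0
```

```bash
python3 - <<'E'
from h import *
S=cams.get_image("side");T=cams.get_image("top")
p=monitor.get_state()["position"];print(p,proj("side",p),proj("top",p),proj("side",[p[0],p[1],.03]))
o=cv2.resize(S[250:325,205:305],(800,600),interpolation=cv2.INTER_CUBIC)
cv2.imwrite("pics/sl.png",o[...,::-1])
E
```

```text
[0.6336 0.0508 0.0526] [252.3272 288.7888] [287.7472 202.702 ] [253.1702 297.7039]
```

View pics/sl.png

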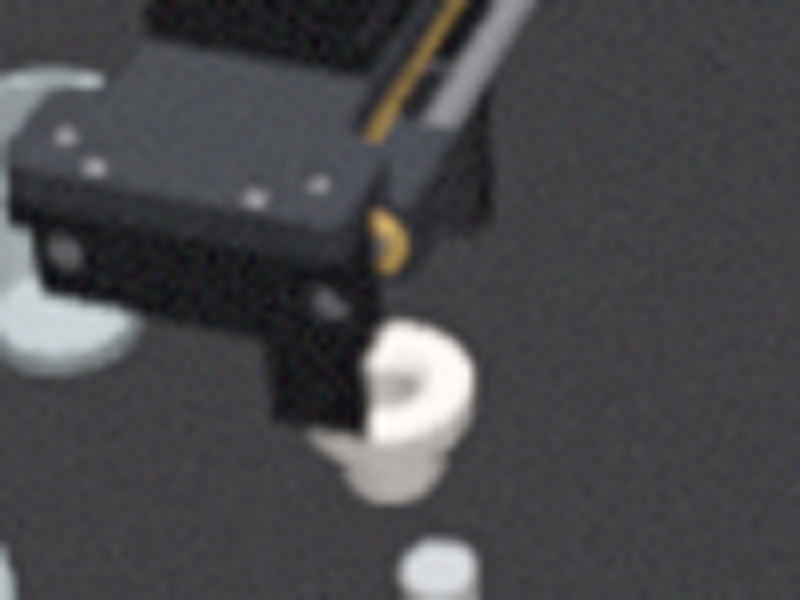

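The near finger is at about x 320 in the crop and the sleeve's bore at (395,383), so the fingers straddle it well. I'll lower so the tips take only the flange, then close.

Request:
move_arm(
  slide=[
    [-0.1,0,1.5],
    [-0.1,0,3],
    [-0.1,0,3],
    [-0.1,0,3],
  ],
  roll=[0,0,0,0],
)

```text
time: 3.3
position: [0.6306, 0.0514, 0.0196]
tool_rot: [3.142, -0.003, -0.003]
ft_force: [0.5, 0.5, 0.2]
grip_width: 0.745
grip_force: 0.0
```

Request:
move_arm(
  slide=[
    [0,0,0],
    [0,0,0],
    [0,0,0],
    [0,0,0],
    [0,0,0],
    [0,0,0],
  ],
  roll=[0,0,0,0,0,0],
  gripper=3,
  squeeze=15,
)

```text
time: 3.9
position: [0.6315, 0.0513, 0.0208]
tool_rot: [3.141, -0.004, 0.001]
ft_force: [0.1, 0.5, 2.4]
grip_width: 0.448
grip_force: 15.0
```

Gripped at 39 mm with 15 N. Lifting and carrying to above the eye.

Request:
move_arm(
  slide=[
    [0,0,-2],
    [0,0,-5],
    [0,0,-9],
    [0,0,-13],
    [0,0,-16.5],
    [0,0,-19],
    [-1,2,-19],
    [-2,5,-19],
    [-3.4,8.5,-19],
    [-4.8,12,-19],
    [-6.3,15.5,-19],
    [-7.7,19,-19],
    [-9.1,22.5,-19],
    [-10.3,25.5,-19],
    [-11.2,27.9,-19],
    [-11.2,27.9,-19],
    [-11.2,27.9,-19],
    [-11.2,27.9,-19],
  ],
  roll=[0,0,0,0,0,0,0,0,0,0,0,0,0,0,0,0,0,0],
)

```text
time: 5.7
position: [0.5193, -0.2256, 0.2105]
tool_rot: [-3.141, -0.0, -0.0]
ft_force: [0.1, -0.2, 0.2]
grip_width: 0.447
grip_force: 15.0
```

```bash
python3 - <<'E'
from h import *
S=cams.get_image("side");T=cams.get_image("top")
s=monitor.get_state();p=s["position"];print(p,s["tool_rot"],s["grip_width"],s["grip_force"])
print("expected flange top ctr px",proj("side",p+[0,0,.008]),"eye",proj("side",[.519,-.228,.14]))
cv2.imwrite("pics/e1.png",cv2.resize(S[130:235,280:420],(800,600),interpolation=cv2.INTER_CUBIC)[...,::-1])
E
```

```text
[ 0.5193 -0.2256  0.2106] [-3.1412 -0.0009 -0.0004] 0.4489454378321021 15.000055153577705
expected flange top ctr px [346.5487 155.5939] eye [345.0631 188.1189]
```

View pics/e1.png

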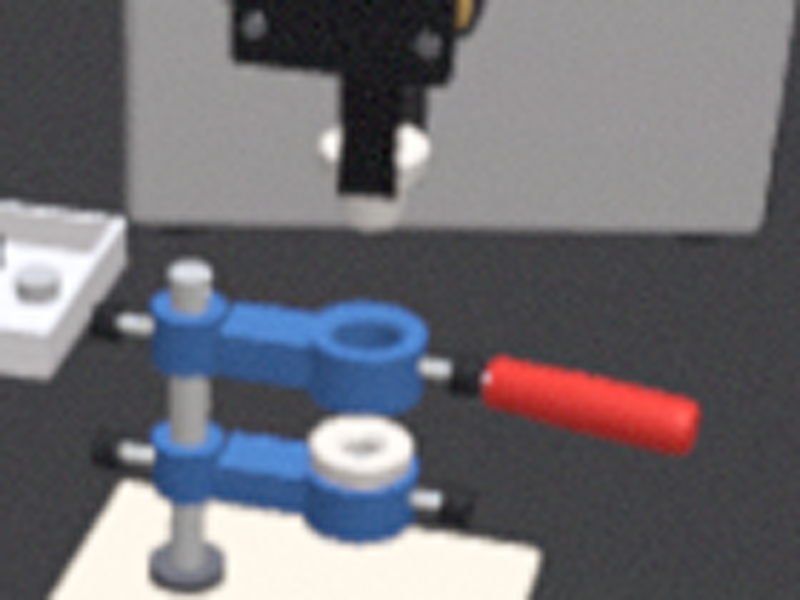

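The held sleeve centre is at side px 345.0 and the eye at 344.4, so the sleeve is aligned within about 2 mm. I'm applying a small correction and lowering the spigot to the mouth.

Request:
move_arm(
  slide=[
    [-0.1,0.24,0.5],
    [-0.1,0.24,2],
    [-0.1,0.24,3.5],
    [-0.1,0.24,4.3],
    [-0.1,0.24,4.7],
    [-0.1,0.24,5.1],
    [-0.1,0.24,5.4],
    [-0.1,0.24,5.4],
  ],
  roll=[0,0,0,0,0,0,0,0],
)

```text
time: 6.6
position: [0.5176, -0.2298, 0.1564]
tool_rot: [3.142, -0.003, -0.0]
ft_force: [0.4, -0.0, 0.6]
grip_width: 0.455
grip_force: 15.0
```

Request:
move_arm(
  slide=[
    [0,0,0.3],
    [0,0,0.6],
    [0,0,0.8],
    [0,0,1.0],
    [0,0,1.0],
  ],
  roll=[0,0,0,0,0],
)

```text
time: 7.1
position: [0.5175, -0.2297, 0.1463]
tool_rot: [-3.141, 0.003, 0.0]
ft_force: [0.1, 0.1, -0.1]
grip_width: 0.454
grip_force: 15.0
```

Request:
move_arm(
  slide=[
    [0,0,0.15],
    [0,0,0.3],
    [0,0,0.3],
  ],
  roll=[0,0,0],
)

```text
time: 7.4
position: [0.5176, -0.2298, 0.1433]
tool_rot: [-3.142, 0.003, 0.0]
ft_force: [-0.3, 0.0, -0.1]
grip_width: 0.449
grip_force: 15.0
```

Request:
move_arm(
  slide=[
    [0,0,0],
    [0,0,0],
    [0,0,0],
    [0,0,0],
    [0,0,0],
    [0,0,-3],
    [0,0,-7],
    [0,0,-11],
    [0,0,-13],
    [0,0,-15],
    [0,-3,-15],
    [0,-8,-15],
    [0,-12,-15],
    [0,-15,-15],
    [0,-15,-15],
    [0,-15,-15],
  ],
  roll=[0,0,0,0,0,0,0,0,0,0,0,0,0,0,0,0],
  gripper=6,
)

```text
time: 9.0
position: [0.518, -0.0794, 0.2938]
tool_rot: [3.14, -0.001, 0.001]
ft_force: [-0.1, -0.3, -1.2]
grip_width: 0.688
grip_force: 0.0
```

```bash
python3 - <<'E'
from h import *
S=cams.get_image("side");T=cams.get_image("top")
s=monitor.get_state();print(s["position"],s["tool_rot"])
a=cv2.resize(S[160:235,290:390],(400,300),interpolation=cv2.INTER_CUBIC);b=cv2.resize(T[215:275,365:445],(400,300),interpolation=cv2.INTER_CUBIC)
cv2.imwrite("pics/e2.png",np.hstack([a,b])[...,::-1])
for n,im,bx,z in(("side",S,(328,165,362,203),.15),("top",T,(390,235,418,262),.15)):
    for c in blobs(im,[0,0,130],[40,70,255],bx,30):
        e=cv2.fitEllipse(c);print(n,e,plane(n,e[0],z))
E
```

```text
[ 0.5179 -0.0813  0.2934] [ 3.1409 -0.0066 -0.0003]
side ((344.70977783203125, 184.53414916992188), (11.290700912475586, 18.220508575439453), 92.58338928222656) [ 0.5198 -0.2256  0.15  ]
top ((409.4756774902344, 247.69532775878906), (19.80982208251953, 25.867647171020508), 171.3308868408203) [ 0.5157 -0.2376  0.15  ]
```

View pics/e2.png

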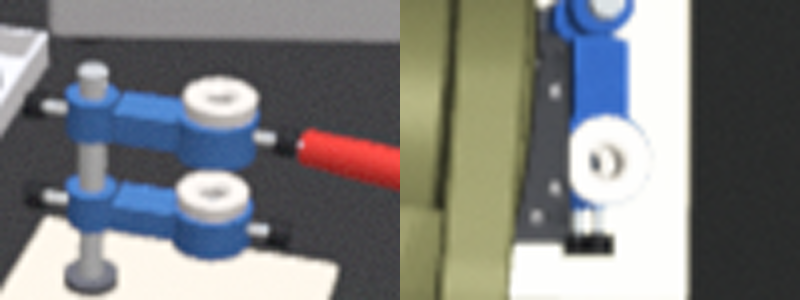

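The sleeve is seated flange up: its flange rests on the upper eye (crop (220,100)), matching the fitted lower one. Now going over the rod.

Request:
move_arm(
  slide=[
    [0,-2,0],
    [0.3,-6,0],
    [0.6,-10,0],
    [0.9,-14,0],
    [1.1,-18,0],
    [1.3,-22,0],
    [1.5,-26,0],
    [1.7,-29,0],
    [1.8,-31.2,0],
    [1.8,-31.9,0],
    [1.8,-31.9,0],
    [1.8,-31.9,0],
  ],
  roll=[0,0,0,0,0,0,0,0,0,0,0,0],
)

```text
time: 10.3
position: [0.5375, 0.237, 0.2932]
tool_rot: [3.14, -0.008, -0.0]
ft_force: [-0.8, -0.3, 0.4]
grip_width: 0.688
grip_force: 0.0
```

```bash
python3 - <<'E'
from h import *
S=cams.get_image("side")
s=monitor.get_state();p=s["position"];print(p,s["tool_rot"])
print("tip px",proj("side",p),"top",plane("top",(405.7,246.5),.15), "fingers",proj("side",p+[0,.04,0]),proj("side",p-[0,.04,0]))
cv2.imwrite("pics/r1.png",cv2.resize(S[240:390,180:340],(640,600),interpolation=cv2.INTER_CUBIC)[...,::-1])
E
```

```text
[0.5375 0.2368 0.2933] [ 3.1402 -0.0085 -0.0001]
tip px [254.5735 250.639 ] top [ 0.5185 -0.229   0.15  ] fingers [241.1753 271.1715] [266.4249 232.4769]
```

View pics/r1.png

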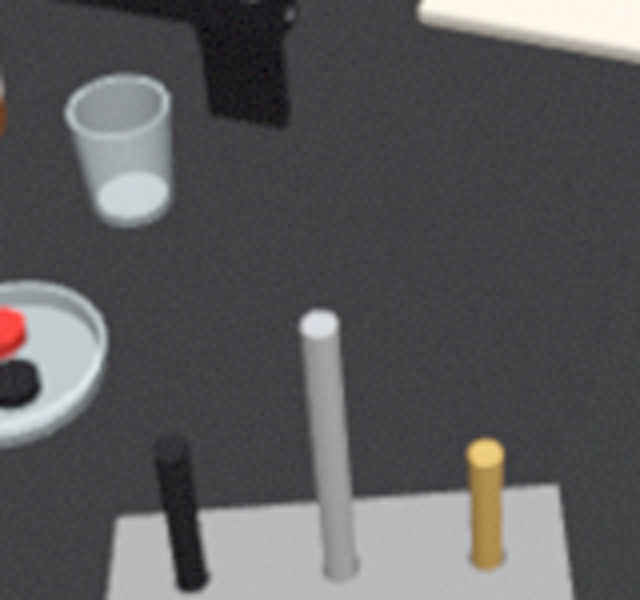

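The near finger's tip is at side px (241.8,270), against a prediction of (241.2,271.2). The rod's top is at (259.5,321), so the alignment is good. Descending to TCP z 0.135 and closing gently.

Request:
move_arm(
  slide=[
    [0,-0.1,3],
    [0,-0.1,7],
    [0,-0.1,10],
    [0,-0.1,12],
    [0,-0.1,14],
    [0,-0.1,15.2],
    [0,-0.1,15.8],
    [0,-0.1,15.8],
    [0,-0.1,15.8],
  ],
  roll=[0,0,0,0,0,0,0,0,0],
)

```text
time: 11.25
position: [0.5373, 0.2402, 0.1365]
tool_rot: [-3.141, 0.004, -0.002]
ft_force: [0.0, 0.2, -0.1]
grip_width: 0.688
grip_force: 0.0
```

Request:
move_arm(
  slide=[
    [0,0,0],
    [0,0,0],
    [0,0,0],
    [0,0,0],
    [0,0,0],
    [0,0,0],
    [0,0,0],
    [0,0,0],
    [0,0,0],
    [0,0,0],
  ],
  roll=[0,0,0,0,0,0,0,0,0,0],
  gripper=0.5,
  squeeze=12,
)

```text
time: 12.25
position: [0.5368, 0.2394, 0.1354]
tool_rot: [3.14, -0.004, -0.0]
ft_force: [-0.8, -2.5, 1.3]
grip_width: 0.134
grip_force: 12.0
```

Request:
move_arm(
  slide=[
    [0,0.05,0],
    [0,0.05,0],
    [0,0.05,0],
    [0,0.05,-1],
    [0,0.05,-2.5],
    [0,0.05,-4.5],
    [0,0.05,-7],
    [0,0.05,-10],
    [0,0.05,-13],
    [0,0.05,-15.5],
    [0,0.05,-17],
    [0,0.05,-17],
    [0,0.05,-17],
  ],
  roll=[0,0,0,0,0,0,0,0,0,0,0,0,0],
  squeeze=40,
)

```text
time: 13.55
position: [0.5363, 0.2402, 0.305]
tool_rot: [-3.141, 0.002, 0.001]
ft_force: [1.0, -0.5, -2.3]
grip_width: 0.125
grip_force: 40.0
```

Request:
move_arm(
  slide=[
    [0,1,0],
    [0,3,0],
    [-0.2,6,0],
    [-0.3,9,0],
    [-0.5,12,0],
    [-0.6,15,0],
    [-0.7,18,0],
    [-0.8,21,0],
    [-0.9,24,0],
    [-1,27,0],
    [-1.1,30,0],
    [-1.3,33,0],
    [-1.4,36,0],
    [-1.5,39,0],
    [-1.6,42,0],
    [-1.7,44.5,0],
    [-1.8,46,0],
    [-1.8,46.9,0],
    [-1.8,46.9,0],
    [-1.8,46.9,0],
  ],
  roll=[0,0,0,0,0,0,0,0,0,0,0,0,0,0,0,0,0,0,0,0],
)

```text
time: 15.55
position: [0.5179, -0.2277, 0.3054]
tool_rot: [-3.141, 0.001, 0.0]
ft_force: [-0.6, 0.4, -2.6]
grip_width: 0.126
grip_force: 40.0
```

```bash
python3 - <<'E'
from h import *
S=cams.get_image("side")
s=monitor.get_state();p=s["position"];print(p,s["tool_rot"],s["ft_force"],s["grip_width"])
print("rod end pred",proj("side",p-[0,0,.127]),"at tip",proj("side",p-[0,0,.002]),"sleeve mouth pred",proj("side",[.519,-.229,.15]))
cv2.imwrite("pics/r2.png",cv2.resize(S[90:210,270:430],(800,600),interpolation=cv2.INTER_CUBIC)[...,::-1])
E
```

```text
[ 0.518  -0.2274  0.3056] [-3.1409 -0.0003 -0.0002] [ 0.4866 -0.0238 -1.8738] 0.12349494046607759
rod end pred [346.3396 172.5102] at tip [349.5881 115.8782] sleeve mouth pred [345.3856 183.8945]
```

View pics/r2.png

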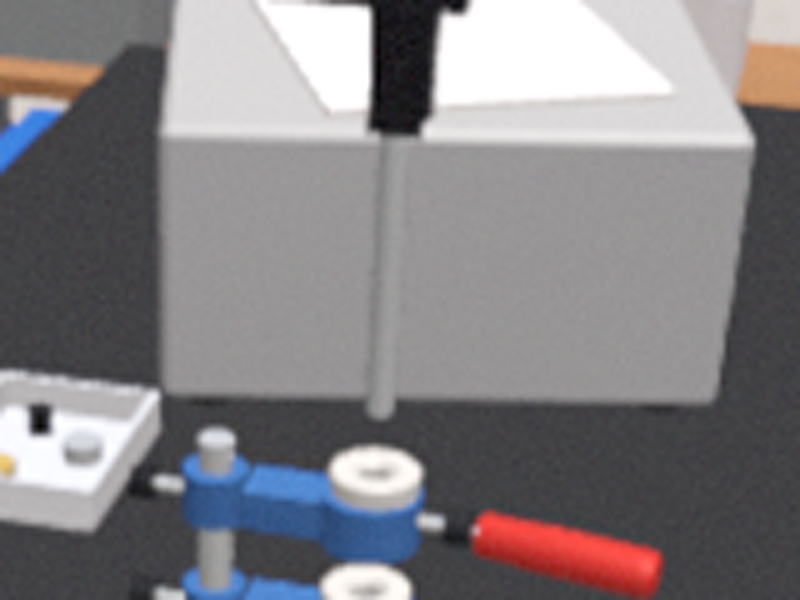

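The rod end is at px (345.5,171.9) and the sleeve bore at (344.9,183.9). The rod is vertical and lined up in x; it needs about 1 mm in y. Threading into the upper sleeve.

Request:
move_arm(
  slide=[
    [0,0.1,0.5],
    [0,0.1,1.5],
    [0,0.1,2.3],
    [0,0.1,2.8],
    [0,0.1,3.2],
    [0,0.1,3.6],
    [0,0.1,4],
    [0,0.1,4.4],
    [0,0.1,4.4],
  ],
  roll=[0,0,0,0,0,0,0,0,0],
)

```text
time: 16.5
position: [0.5174, -0.2302, 0.2609]
tool_rot: [-3.141, 0.004, 0.001]
ft_force: [-0.6, 0.2, -2.4]
grip_width: 0.125
grip_force: 40.0
```

Request:
move_arm(
  slide=[
    [0,0,0.6],
    [0,0,1.4],
    [0,0,2.2],
    [0,0,3],
    [0,0,3.8],
    [0,0,4.2],
    [0,0,4.6],
    [0,0,5],
    [0,0,5.4],
    [0,0,5.4],
  ],
  roll=[0,0,0,0,0,0,0,0,0,0],
)

```text
time: 17.5
position: [0.5179, -0.2298, 0.2071]
tool_rot: [-3.141, 0.003, -0.001]
ft_force: [0.8, 0.7, -3.1]
grip_width: 0.127
grip_force: 40.0
```

Request:
move_arm(
  slide=[
    [0,0,0.6],
    [0,0,1.4],
    [0,0,2.2],
    [0,0,3],
    [0,0,3.8],
    [0,0,4.4],
    [0,0,4.8],
    [0,0,5],
    [0,0,5],
    [0,0,5],
    [0,0,5],
  ],
  roll=[0,0,0,0,0,0,0,0,0,0,0],
)

```text
time: 18.6
position: [0.5178, -0.23, 0.1573]
tool_rot: [-3.141, 0.003, -0.0]
ft_force: [4.2, 1.8, -3.6]
grip_width: 0.122
grip_force: 40.0
```

```bash
python3 - <<'E'
from h import *
S=cams.get_image("side")
s=monitor.get_state();p=s["position"];print(p,s["tool_rot"],s["ft_force"],s["grip_force"])
print("end pred",proj("side",[.519,-.229,.03]),"exit",proj("side",[.519,-.229,.055]),"base",proj("side",[.519,-.229,.012]))
cv2.imwrite("pics/f.png",cv2.resize(S[145:265,270:430],(800,600),interpolation=cv2.INTER_CUBIC)[...,::-1])
E
```

```text
[ 0.5177 -0.23    0.1573] [-3.1412  0.0032 -0.0001] [ 4.0855  2.5387 -4.0347] 40.00869104638696
end pred [342.8085 229.1731] exit [343.3167 220.2445] base [342.4512 235.4498]
```

View pics/f.png

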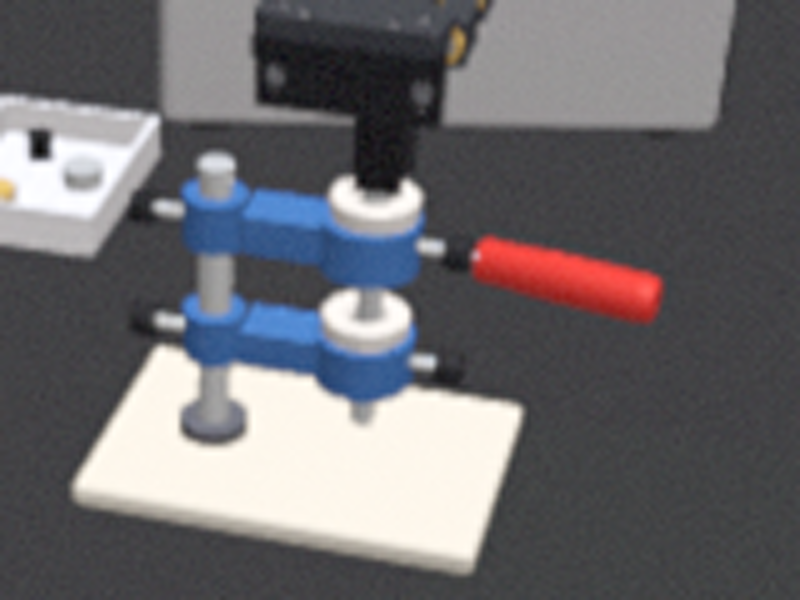

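The rod tip shows below the lower clamp at px (342,228.9), against a prediction of (342.8,229.2) for 25 mm. It is clear of the base, with the upper sleeve seated and a 40 N grip. Handing in.

```bash
python3 -c "
from bench import workorder
print(workorder.close_job())"
```

```text
the job is handed in; nothing more can be done
None
```

The job is handed in; no verdict came back. The sleeve is seated flange up in the upper eye, and the rod is held upright through both sleeves at 40 N. About 25 mm of it stands out below the lower clamp, clear of the base, and nothing else on the bench was touched.

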